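# Push a sample carrier round the lane corner into the reading station

## Task

Pick up the sample carrier and stand it in the open mouth of the carrier lane, push it along between the guide rails, round the corner and on into the reading station, until the sprung catch has snapped in behind it and holds it against the sprung seat; then let go and draw the hand back. Do not force it: it must never bear on the lane with 20 N or more, so turn the push with the lane, ease off when it binds, and stop once the catch has snapped in. Keep the carrier from tipping and leave the timer, the dropper bottle and the tape roll where they are.

Things in the scene. Friction and masses are not known exactly. Their poses are not given: they have to be found in the camera images.
- carrier: the sample carrier, a white round plastic puck with a short capped sample tube standing fixed in its middle. Foot flange 48 mm across and 5 mm thick, above it a plain cylinder 32 mm across from 5 to 34 mm up (grip it or push it there), tube and cap 14 mm across up to 57 mm. Weighs 0.10 to 0.21 kg. Origin: centre of the underside, z up. It starts on the bare worktop to the right of the lane
- track: fixed entrance section of the lane: floor 14 mm above the worktop between steel rails 52 mm apart, 9.5 mm high. Origin on the worktop, z up; the lane runs in along its +y at x = -75 mm. From y = -35 mm a lip on each rail reaches 6 mm in over the flange (7 mm above the floor): there the carrier can only slide. Fingers pass above the rails. Friction of carrier on lane about 0.25
- mouth (a point): where to stand the carrier: on the lane floor in the open mouth (track x -75, y -76, z 14 mm; axes as the track's). No lips here; the mouth reaches 36 mm back from this point, where its rails are 69 mm apart, and narrows to 52 mm at 31 mm on; the lips begin 41 mm on
- bend_centre (a point): centre of the corner's curve (track origin, at floor height) if the bend section were pushed right in. It telescopes along the track's +y and is clamped 0 to 25 mm further out, not measured: feel or look for it. There the lane turns right by 90 degrees, centreline radius 75 mm, then runs along the track's +x. A sprung pawl in the inner rail gives way at about 2 N
- home_nearest (a point): nearest place of the carrier's centre when held in the station (track x 87.5, y 75, z 14 mm). Really 0 to 25 mm further in y (as the bend) and 0 to 25 mm further in x (station clamp), not measured. The flange pushes aside the catch leaning from the left rail, then the seat pad: 3 N, +0.9 N/mm, solid after 6.5 mm. At about 3 mm and 7 to 8 N the catch snaps in; if not, the seat pushes it back
- timer: bystander: white bench timer with a round knob, 62 x 62 x 46 mm, origin centre of its underside; leave it alone
- dropper: bystander: small dropper bottle, 22 mm across, 62 mm high, upright, origin centre of its underside; leave it alone
- tape: bystander: roll of beige tape lying flat, 66 mm across, 19 mm high, origin centre of its underside; leave it alone
Mind the look-alikes: they are no part of the job. What is shaped like the carrier but blue or purple is not meant.

How it is judged (in metres and radians):
On the way, in this order (a step that is already met when the one before it is completed fails the run):
1. the carrier stands upright in the open mouth of the lane, on the lane floor (x of carrier in the frame of track between -0.086 and -0.064 m and y of carrier in the frame of track between -0.105 and -0.035 m and z of carrier in the frame of track between 0.012 and 0.0165 m and angle between carrier's own z axis and vertical below 0.1 rad), for 0.2 s.
2. the carrier slides through the middle of the corner, on the lane floor between the rails (x of carrier in the frame of track between -0.065 and -0.035 m and y of carrier in the frame of track between 0.02 and 0.105 m and z of carrier in the frame of track between 0.012 and 0.0185 m), for 0.1 s.
3. the carrier is home in the reading station, clamped between the sprung seat and the catch that has dropped behind it (x of carrier in the frame of track between 0.08 and 0.125 m and y of carrier in the frame of track between 0.069 and 0.106 m and z of carrier in the frame of track between 0.012 and 0.017 m and contact force between carrier and track above 8 N), for 0.3 s.
At the end, for the whole second after the job is handed in: the carrier stands upright (within 6 degrees) and still on the lane floor in the reading station, clamped between the sprung seat and the dropped catch (it bears on the lane with more than 8 N with nobody touching it; unclamped it is below 7 N), the hand withdrawn (all of step 3 and linear speed of carrier below 0.01 m/s and angle between carrier's own z axis and vertical below 0.1 rad).
It fails at once if the carrier presses on the lane (rails, floor, catch, seat or station) with 20 N or more (contact force between carrier and track above 20 N).
It fails at once if the carrier tips by more than 25 degrees (angle between carrier's own z axis and vertical above 0.44 rad).
It fails at once if the timer is moved by more than 25 mm (distance of timer from where it was at the start of the episode above 0.025 m).
It fails at once if the dropper bottle is moved by more than 25 mm (distance of dropper from where it was at the start of the episode above 0.025 m).
It fails at once if the tape roll is moved by more than 25 mm (distance of tape from where it was at the start of the episode above 0.025 m).
It also fails if it takes over 59 s, if anything falls off the work surface, if the arm or the gripper's body presses on something with over 40 N, if the wrist force passes 120 N, or if a joint passes its speed limit or range.

## Robot

A 6-joint arm with a two-finger parallel gripper is mounted at the origin on a cart in front of the work surface, level with it; the furniture and walls round the work are solid. World frame = base frame: x ahead of the robot, y to its left, z up, the work surface at z = 0. Lengths are in m, angles in degrees, forces in N, time in s.
With the tool pointing down it reaches from about 0.375 to 0.925 m from the base axis. Payload 5.7 kg.
Tool frame: the origin (TCP) lies at the very end of the fingers, on their centre line; the grasp point (between the pads) lies 19 mm behind it; z points along the fingers, y is the line along which they close (so a half turn about z gives the same grasp; the last joint's range is limited). The gripper opens to 88 mm and grips with 3 to 60 N. Pads are 20 mm wide; open, the fingers measure 115 mm over their backs; the gripper's body (75 mm by 178 mm) begins 61 mm behind the grasp point.
Start: joints at [63.879, 20.558, 86.54, -0, 72.909, -6.595], TCP at [0.201, 0.565, 0.223] pointing down, gripper open.
Joint ranges: [-170.27, 170.27], [-57.76, 135], [12.27, 136.19], [-55.21, 235.2], [11.17, 155.16], [-170.74, 170.74]. Speed limits (degrees/s): [136.94, 136.94, 180, 180, 180, 180].

## Interface

Orientations are given as a 3x3 rotation matrix whose columns are the frame's x, y, z axes.
In Python, from station import arm gives the robot as it stands. The module is installed in compiled form; this text tells all that it offers.
- The arm moves only by the tool play_rows, never from a script. Its argument "commands" is a list of rows, each a list of 2 entries, a list of its own where there are three numbers: the shift along the tool's x, y, z in a scale on which 1.0 is 1000 mm, then the turn about the tool's z in fractions of the full range, 1 being 90 degrees. In form: [[[tx, ty, tz], roll], ...]. A call has 1 to 20 rows; each row is the pose to reach, as a shift and turn from the pose commanded when the call began, along the tool's axes at that moment; what a row does not reach only later rows make up. A row lasts 1/12 s, in which the tool goes at most 41.7 mm and 7.16 degrees, less where a joint would pass 70% of its speed; a pose out of reach is approached as far as the arm can. A shift or turn number past 1, either way, is cut back to 1. A call with a gripper value outside its range is refused whole. "grip" is the opening, from 0 (shut) to 1 (fully open), set as the call begins (left out, the last holds). The fingers move at their own pace and stop on an object; the grip force is fixed at half the most. Time passes only in rows, so rows that repeat a pose let the fingers close. It gives the time, the measured TCP pose, the force, the opening and the grip force at its end, in the units of the state.
- arm.sense(): the state, without advancing time (a new reading comes with each control period).
- arm.camera(name): name is "scene" or "top" or "wrist"; returns a dict with "color" (384x512x3 uint8, blue, green, red), "camera_matrix" (3x3 intrinsics, pixels), "world_to_cam" (4x4, takes a point from world to camera coordinates). Camera axes: x right, y up, looking along -z (the intrinsics and any distortion apply to the point x, -y, -z); pixel columns grow to the right and rows downward; lengths in m; the calibration is good to about 2 mm. A picture is of the moment at which its call begins. There is no depth.
- arm.hand_in(): hands the job in; it is judged then, once.
The state is a dict: "t": time; "joint_pos": joint angles; "joint_vel": joint speeds; "joint_efforts": joint torques, N m; "ee_pos": TCP position; "tcp_rot": TCP orientation; "ft_force": force on the tool from outside, world axes, zero at the start; "torque": the same for the moment, N m; "width": opening from 0.0 (shut) to 1.0 (fully open); "grip_force": force on a finger pad.
Only numpy, scipy, OpenCV 4.12 (cv2) and the standard library are available. Lean on these libraries where they do the work, as an engineer would, in place of code of your own. Each camera call takes 0.05 s, during which the arm holds its last target. There are 200 camera calls.

## Working session

There is one attempt and no reset: what is moved stays moved. The work goes in short steps, Python scripts to look and compute and a tool call to move; the robot and the scene stay as the last step left them, time stands still between calls to the robot, and variables do not carry over. Pictures are saved under pics/ and viewed, at most 10 in all, crops included, and the job is handed in when it is done.

Besides the shell and the picture viewer there is one more tool, called after "Request:" in YAML: its name, and indented under it one key for each argument. play_rows: Moves the arm, as the interface text tells. Its arguments: {"type":"object","properties":{"commands":{"type":"array","items":{"type":"array"}},"grip":{"type":"number"}},"required":["commands"]}

```bash
mkdir -p pics; cat > h.py <<'E'
import numpy as np, cv2
from station import arm
def proj(c,P):
    P=np.atleast_2d(P); q=(c["world_to_cam"]@np.c_[P,np.ones(len(P))].T)[:3]
    q=np.array(c["camera_matrix"])@np.array([q[0],-q[1],-q[2]]); return (q[:2]/q[2]).T
def back(c,uv,z):
    T=np.linalg.inv(c["world_to_cam"]); K=np.linalg.inv(c["camera_matrix"])
    out=[]
    for u,v in np.atleast_2d(uv):
        d=K@[u,v,1]; d=T[:3,:3]@[d[0],-d[1],-d[2]]; o=T[:3,3]
        out.append(o+d*(z-o[2])/d[2])
    return np.array(out)
def cam(n,save=None):
    c=arm.camera(n); 
    for k in("camera_matrix","world_to_cam"): c[k]=np.array(c[k])
    if save: cv2.imwrite("pics/"+save,c["color"])
    return c
E
python3 - <<'E'
from h import *
import pickle
D={n:cam(n) for n in("scene","top","wrist")}
pickle.dump(D,open("d.pkl","wb"))
cv2.imwrite("pics/top.png",cv2.resize(D["top"]["color"],(800,600),interpolation=3))
cv2.imwrite("pics/sw.png",cv2.resize(np.hstack([D["scene"]["color"],D["wrist"]["color"]]),(800,300),interpolation=3))
s=arm.sense();print(s)
E
```

```text
{'t': 0.15, 'joint_pos': array([ 6.38803976e+01,  2.05883906e+01,  8.65835380e+01, -9.64650257e-04,
        7.29088345e+01, -6.59456718e+00]), 'joint_vel': array([ 0.08812343, -0.18683352, -0.13805403, -0.0683524 ,  0.03149378,
       -0.03215964]), 'joint_efforts': array([ 1.36372539e-03, -5.15756249e+01, -2.71010220e+01,  6.73465384e-02,
        3.04748642e-02, -1.04378132e-04]), 'ee_pos': array([0.20030962, 0.5650183 , 0.22201138]), 'tcp_rot': array([[-9.42497159e-01,  3.34213612e-01, -6.06114140e-04],
       [ 3.34214130e-01,  9.42496311e-01, -1.27271631e-03],
       [ 1.45901224e-04, -1.40210342e-03, -9.99999006e-01]]), 'ft_force': array([-0.27445252,  0.17439953, -0.21610405]), 'torque': array([-0.01138304, -0.01997737,  0.02938186]), 'grip_force': 0.0, 'width': 0.9996416412564607}
```

View pics/top.png

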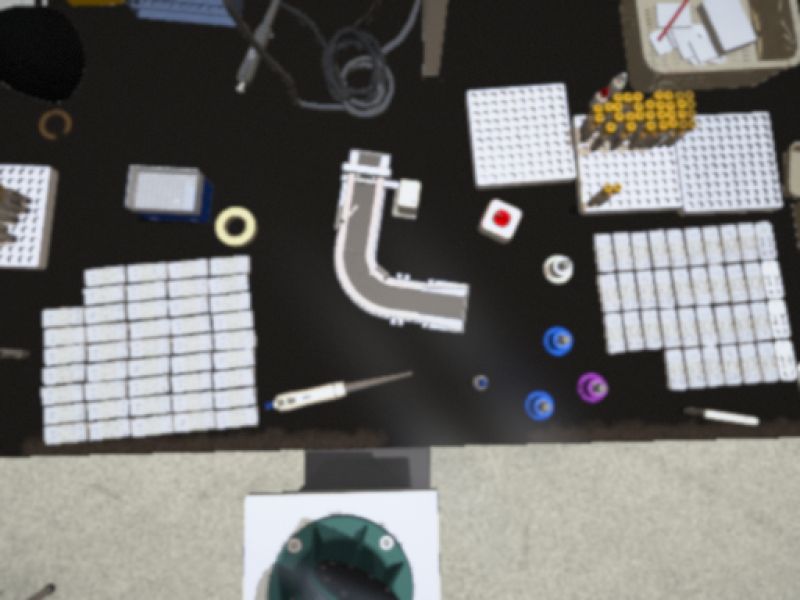

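View pics/sw.png

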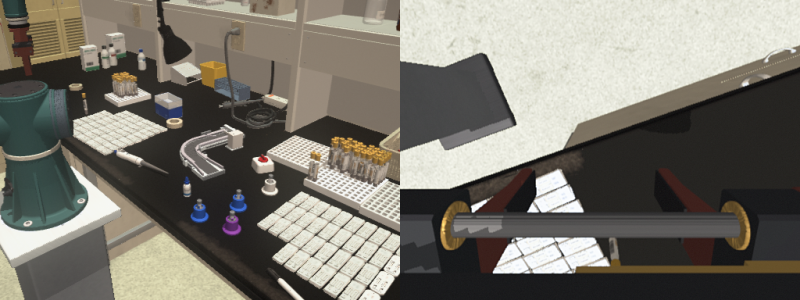

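Candidates (top view 800x600): white carrier (558,268), blue look-alikes (558,340) and (540,405), purple (592,387), dropper (481,382). I choose the white one at (558,268). I'll check it in a close crop and measure the lane.

```bash
python3 - <<'E'
from h import *
import pickle
D=pickle.load(open("d.pkl","rb"));c=D["top"]
im=c["color"][85:225,200:385]
cv2.imwrite("pics/lane.png",cv2.resize(im,None,fx=4.2,fy=4.2,interpolation=2))
for n,p,z in[("carrier",(558,268),.034),("timer",(502,220),.046),("drop",(481,382),.06),("mouthL",(463,328),.02),("mouthR",(468,286),.02),("station",(368,158),.02),("blue",(558,340),.034),("top",(235,226),.019)]:
    print(n,back(c,np.array(p)*.64,z).round(4))
print(np.linalg.inv(c["world_to_cam"]).round(3), c["camera_matrix"])
E
```

```text
carrier [[ 0.5155 -0.3746  0.034 ]]
timer [[ 0.5981 -0.28    0.046 ]]
drop [[ 0.3269 -0.2318  0.06  ]]
mouthL [[ 0.4173 -0.2101  0.02  ]]
mouthR [[ 0.4894 -0.2211  0.02  ]]
station [[ 0.7215 -0.0519  0.02  ]]
blue [[ 0.393  -0.3675  0.034 ]]
top [[0.6019 0.1793 0.019 ]]
[[-0.022  0.99  -0.141  0.347]
 [-1.    -0.018  0.025 -0.104]
 [ 0.023  0.141  0.99   0.987]
 [ 0.     0.     0.     1.   ]] [[364.85723336   0.         265.11626256]
 [  0.         364.85723336 185.67977046]
 [  0.           0.           1.        ]]
```

View pics/lane.png

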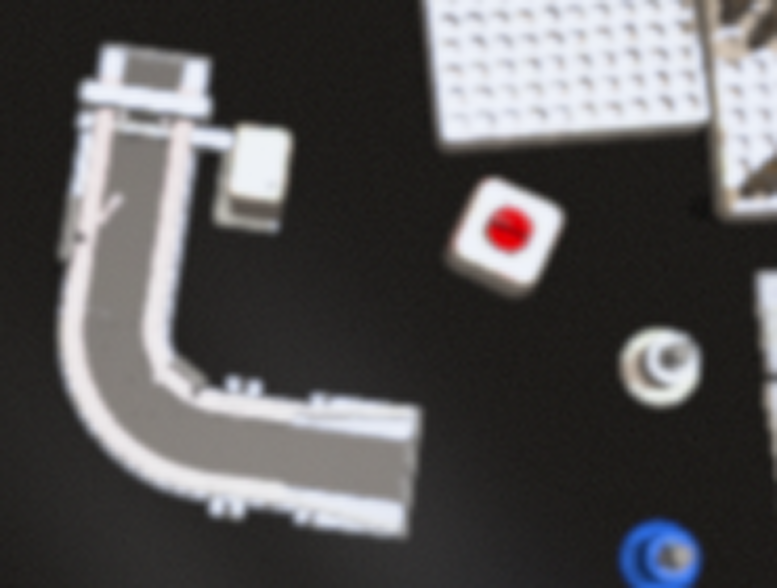

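The crop shows the white carrier with its capped tube at crop (660,368). The lane mouth is at right (411,472), the pawl at (182,372), the catch at (105,212) and the seat at (140,125). Next I'll get the wrist camera geometry before moving.

```bash
python3 - <<'E'
from h import *
import pickle
D=pickle.load(open("d.pkl","rb"));c=D["wrist"]
s=arm.sense();T=np.eye(4);T[:3,:3]=s["tcp_rot"];T[:3,3]=s["ee_pos"]
M=np.linalg.inv(T)@np.linalg.inv(c["world_to_cam"]);print(M.round(4),c["camera_matrix"])
np.save("M.npy",M)
R=s["tcp_rot"]
for p in[(.45,.35,.30),(.40,-.17,.30)]:
    print((R.T@(np.array(p)-s["ee_pos"])*1000).round(1))
E
```

```text
[[-5.000e-04  9.687e-01  2.482e-01  6.770e-02]
 [ 1.000e+00  3.000e-04  9.000e-04 -9.000e-04]
 [ 8.000e-04  2.482e-01 -9.687e-01 -1.610e-01]
 [ 0.000e+00  0.000e+00  0.000e+00  1.000e+00]] [[300.30933529   0.         249.66180804]
 [  0.         300.30933529 190.01351736]
 [  0.           0.           1.        ]]
[-307.2 -119.3  -77.9]
[-433.8 -626.1  -77.2]
```

Careful with the scale: shifts go in shares of 1000 mm and turns go in shares of 90 degrees. That gives: -307 mm is -0.307, -119 mm is -0.119, 79.5 degrees is 0.8833.

Request:
play_rows:
  commands:
    - [[-0.03, -0.012, -0.008], 0.0778]
    - [[-0.06, -0.024, -0.016], 0.1556]
    - [[-0.095, -0.037, -0.024], 0.2333]
    - [[-0.13, -0.05, -0.033], 0.3111]
    - [[-0.165, -0.064, -0.042], 0.3889]
    - [[-0.2, -0.078, -0.051], 0.4667]
    - [[-0.235, -0.092, -0.06], 0.5444]
    - [[-0.268, -0.104, -0.068], 0.6222]
    - [[-0.292, -0.114, -0.074], 0.7]
    - [[-0.304, -0.118, -0.077], 0.7778]
    - [[-0.307, -0.119, -0.078], 0.8444]
    - [[-0.307, -0.119, -0.078], 0.8833]

```text
t: 1.15
ee_pos: [0.4514, 0.3496, 0.3007]
tcp_rot: [[0.164, 0.986, 0.0], [0.986, -0.164, -0.0], [-0.0, 0.0, -1.0]]
ft_force: [-0.0, 0.5, -0.2]
width: 1.002
grip_force: 0.0
```

```bash
python3 - <<'E'
from h import *
s=arm.sense();R=s["tcp_rot"];print(s["t"],s["ee_pos"],R.round(3),s["ft_force"])
print((R.T@(np.array([.53,-.25,.27])-s["ee_pos"])*1000).round(1))
E
```

```text
1.15 [0.45140787 0.34960384 0.30071216] [[ 0.164  0.986  0.   ]
 [ 0.986 -0.164 -0.   ]
 [-0.     0.    -1.   ]] [-0.03543328  0.49751291 -0.17108639]
[-578.5  176.1   30.9]
```

In the tool's units: -578 mm is -0.578, 176 mm is 0.176.

Request:
play_rows:
  commands:
    - [[-0.035, 0.011, 0.002], 0]
    - [[-0.072, 0.022, 0.004], 0]
    - [[-0.11, 0.033, 0.006], 0]
    - [[-0.148, 0.045, 0.008], 0]
    - [[-0.186, 0.057, 0.01], 0]
    - [[-0.224, 0.068, 0.012], 0]
    - [[-0.262, 0.08, 0.014], 0]
    - [[-0.3, 0.091, 0.016], 0]
    - [[-0.338, 0.103, 0.018], 0]
    - [[-0.376, 0.115, 0.02], 0]
    - [[-0.414, 0.126, 0.022], 0]
    - [[-0.452, 0.138, 0.024], 0]
    - [[-0.49, 0.149, 0.026], 0]
    - [[-0.525, 0.16, 0.028], 0]
    - [[-0.555, 0.169, 0.03], 0]
    - [[-0.572, 0.174, 0.031], 0]
    - [[-0.578, 0.176, 0.031], 0]
    - [[-0.578, 0.176, 0.031], 0]
    - [[-0.578, 0.176, 0.031], 0]

```text
t: 2.73
ee_pos: [0.533, -0.2463, 0.2695]
tcp_rot: [[0.157, 0.988, -0.001], [0.988, -0.157, 0.001], [0.001, -0.001, -1.0]]
ft_force: [0.9, 0.3, -1.0]
width: 0.999
grip_force: 0.0
```

```bash
python3 - <<'E'
from h import *
import pickle
c=cam("wrist");pickle.dump(c,open("w1.pkl","wb"))
s=arm.sense();print(s["ee_pos"],s["joint_pos"])
cv2.imwrite("pics/w1.png",cv2.resize(c["color"],(800,600),interpolation=2))
E
```

```text
[ 0.53299598 -0.24593369  0.2696884 ] [-3.15328944e+01  1.73240544e+01  8.45255358e+01  3.55112349e-02
  7.82070580e+01 -2.25742990e+01]
```

View pics/w1.png

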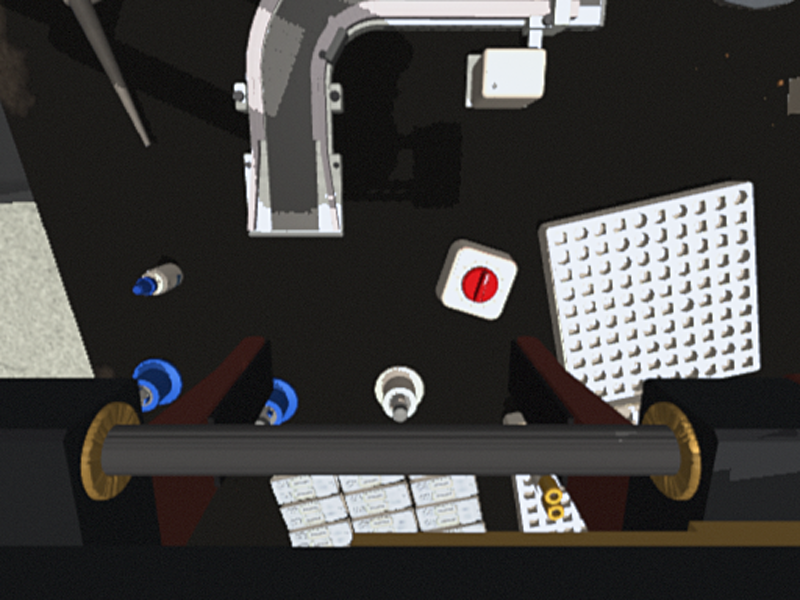

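The wrist view shows the carrier at (400,392), the mouth edge from (248,236) to (342,236), the pawl at (330,50), the timer at (480,285) and the dropper at (158,278). I'll overlay a lane model to fix the track pose.

```bash
cat > ov.py <<'E'
from h import *
import pickle
def model(d):
    L=[]
    for x in(-101,-49): L.append([(x,y,23.5) for y in np.linspace(-45,0,10)])
    for s in(-1,1): L.append([(-75+s*34.5,-112,14),(-75+s*26,-45,14)])
    L.append([(-75-34.5,-112,14),(-75+34.5,-112,14)])
    a=np.radians(np.linspace(90,180,30))
    for r in(49,101): L.append([(r*np.cos(t),d+r*np.sin(t),23.5) for t in a])
    for r in(49,101): L.append([(0,d+r,23.5),(110,d+r,23.5)])
    return [np.array(l)/1000 for l in L]
def tow(P,x,y,th): 
    c,s=np.cos(th),np.sin(th); return np.c_[x+c*P[:,0]-s*P[:,1],y+s*P[:,0]+c*P[:,1],P[:,2]]
def draw(c,box,k,pose,d):
    x0,y0,x1,y1=box; im=cv2.resize(c["color"][y0:y1,x0:x1],None,fx=k,fy=k,interpolation=2)
    for l in model(d):
        q=((proj(c,tow(l,*pose))-[x0,y0]+.5)*k).astype(int)
        cv2.polylines(im,[q],False,(0,255,0),1)
    return im
E
python3 - <<'E'
from ov import *
w=pickle.load(open("w1.pkl","rb"));t=pickle.load(open("d.pkl","rb"))["top"]
k=.64
print("carrier",back(w,np.array([400,390])*k,.005), back(t,np.array((557,268))*k,.005))
e=back(w,np.array([[250,234],[341,234],[319,170],[268,170]])*k,.014);print(e, np.linalg.norm(e[0]-e[1]))
th=np.arctan2(*(e[1]-e[0])[[1,0]]);m=(e[0]+e[1])/2
c,s=np.cos(th),np.sin(th); o=m[:2]-np.array([[c,-s],[s,c]])@[-.075,-.112]
pose=(o[0],o[1],th);print(pose,np.degrees(th))
a=draw(w,(150,0,400,155),3,pose,10);b=draw(t,(205,90,305,215),4,pose,10)
h=max(a.shape[0],b.shape[0]);cv=np.zeros((600,800,3),np.uint8)
cv2.imwrite("pics/o1.png",a)
cv2.imwrite("pics/o1t.png",b)
E
```

```text
carrier [[ 0.52037673 -0.38321984  0.005     ]] [[ 0.52072169 -0.38107313  0.005     ]]
[[ 0.41238077 -0.20947033  0.014     ]
 [ 0.49206323 -0.2221397   0.014     ]
 [ 0.48344017 -0.16531424  0.014     ]
 [ 0.44024129 -0.15843934  0.014     ]] 0.0806833779331602
(np.float64(0.5438784792316894), np.float64(-0.11697137195100053), np.float64(-0.15767841033232374)) -9.034307432374142
```

View pics/o1.png

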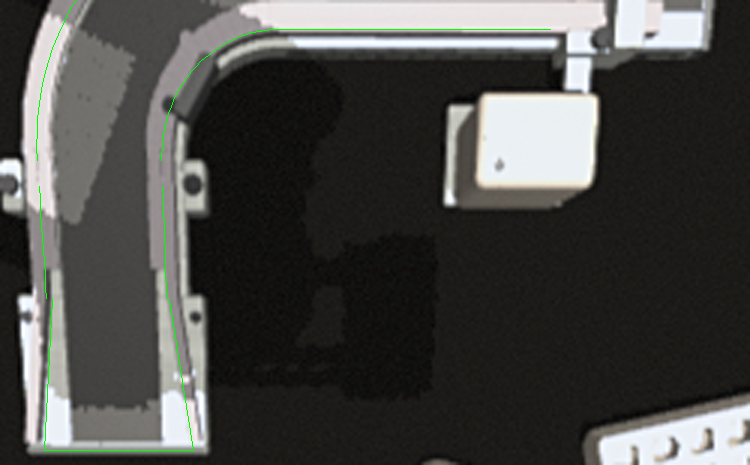

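The overlay fits the entrance to about 1 mm. The bend section looks about 5 mm further out than the model, so d≈15. I'll check that on the top view.

```bash
python3 - <<'E'
from ov import *
t=pickle.load(open("d.pkl","rb"))["top"]
pose=(.5448,-.1171,-.1577)
b=draw(t,(205,90,305,215),4.8,pose,15)
import numpy as np
# station marks each: home x from 87.5+0,10,20 
for dx in(0,10,20):
    q=proj(t,tow(np.array([[.0875+dx/1000,.09,.014]]),*pose))[0]
    p=tuple(((q-[205,90]+.5)*4.8).astype(int)); cv2.circle(b,p,3,(0,0,255),-1)
cv2.imwrite("pics/o2.png",b)
E
```

```text
(no output)
```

View pics/o2.png

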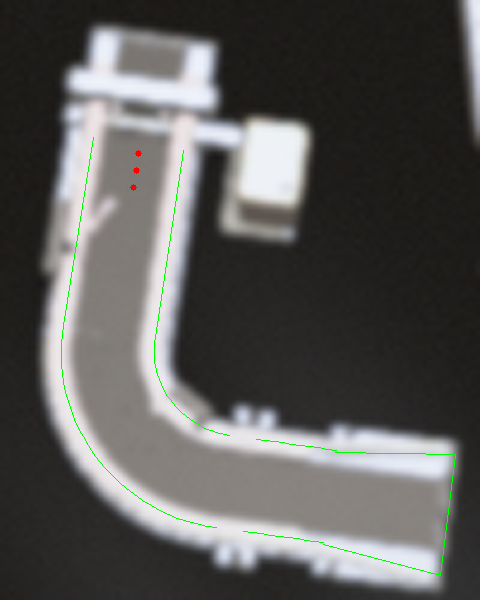

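```bash
python3 - <<'E'
from ov import *
D=pickle.load(open("d.pkl","rb"));t=D["top"];w=pickle.load(open("w1.pkl","rb"))
print("vial base/top",back(t,np.array([(590,203),(612,188)])*.64,.03),back(t,np.array([(612,188)])*.64,.09))
def ray(c,p):
    a=back(c,p,0)[0];b=back(c,p,.2)[0];return a,b-a
for p,q in[((349,31.7),(205+248/4.8,90+118/4.8)),((310,31),(205+237/4.8,90+193/4.8))]:
    a,u=ray(w,p);b,v=ray(t,q)
    x=np.linalg.lstsq(np.c_[u,-v],b-a,rcond=None)[0];print("block",a+x[0]*u,b+x[1]*v)
s=arm.sense();R=s["tcp_rot"];print(s["ee_pos"],(R.T@(np.array([.5205,-.382,.10])-s["ee_pos"])*1000).round(1))
E
```

```text
vial base/top [[ 0.63046008 -0.43859351  0.03      ]
 [ 0.65703217 -0.47926709  0.03      ]] [[ 0.63756289 -0.45572091  0.09      ]]
block [ 0.66874017 -0.10946504  0.05428041] [ 0.66996853 -0.10938041  0.05470609]
block [ 0.62338859 -0.10323866  0.06139598] [ 0.6250829  -0.10255525  0.06190707]
[ 0.53299598 -0.24593369  0.2696884 ] [-136.5    9.   169.6]
```

In the tool's units: 255.5 mm is 0.2555, 255 mm is 0.255.

Request:
play_rows:
  commands:
    - [[-0.03, 0.002, 0.03], 0]
    - [[-0.065, 0.004, 0.06], 0]
    - [[-0.1, 0.007, 0.09], 0]
    - [[-0.125, 0.009, 0.12], 0]
    - [[-0.136, 0.009, 0.145], 0]
    - [[-0.1365, 0.009, 0.165], 0]
    - [[-0.1365, 0.009, 0.185], 0]
    - [[-0.1365, 0.009, 0.205], 0]
    - [[-0.1365, 0.009, 0.222], 0]
    - [[-0.1365, 0.009, 0.238], 0]
    - [[-0.1365, 0.009, 0.249], 0]
    - [[-0.1365, 0.009, 0.255], 0]
    - [[-0.1365, 0.009, 0.2555], 0]
    - [[-0.1365, 0.009, 0.2555], 0]
  grip: 1.0

```text
t: 3.95
ee_pos: [0.5212, -0.3835, 0.0146]
tcp_rot: [[0.156, 0.988, 0.0], [0.988, -0.156, -0.0], [-0.0, 0.0, -1.0]]
ft_force: [0.1, -0.3, 0.8]
width: 0.998
grip_force: 0.0
```

Request:
play_rows:
  commands:
    - [[0, 0, 0], 0]
    - [[0, 0, 0], 0]
    - [[0, 0, 0], 0]
    - [[0, 0, 0], 0]
    - [[0, 0, 0], 0]
    - [[0, 0, 0], 0]
    - [[0, 0, 0], 0]
    - [[0, 0, 0], 0]
  grip: 0.2

```text
t: 4.62
ee_pos: [0.5207, -0.384, 0.0142]
tcp_rot: [[0.157, 0.988, -0.0], [0.988, -0.157, -0.0], [-0.0, -0.0, -1.0]]
ft_force: [-1.0, -0.8, 0.9]
width: 0.432
grip_force: 0.0
```

Request:
play_rows:
  commands:
    - [[0, 0, 0], 0]
    - [[0, 0, 0], 0]
    - [[0, 0, 0], 0]
    - [[0, 0, 0], 0]
    - [[0, 0, 0], 0]

```text
t: 5.03
ee_pos: [0.5206, -0.384, 0.0142]
tcp_rot: [[0.157, 0.988, -0.0], [0.988, -0.157, -0.0], [-0.0, -0.0, -1.0]]
ft_force: [-0.8, -0.1, -0.3]
width: 0.357
grip_force: 30.0
```

```bash
python3 - <<'E'
from ov import *
s=arm.sense();R=s["tcp_rot"];pose=(.5448,-.1171,-.1577)
print(s["ee_pos"],s["width"],s["grip_force"],s["ft_force"])
m=tow(np.array([[-.075,-.078,.0]]),*pose)[0];print(m)
m[2]=s["ee_pos"][2]
print("shift",(R.T@(m-s["ee_pos"])*1000).round(1),"tool angle",np.degrees(np.arctan2(R[1,0],R[0,0])),"want",90+np.degrees(pose[2]))
E
```

```text
[ 0.52062173 -0.38398135  0.01415889] 0.3571287586036604 30.000112652778625 [-0.83847324 -0.11637881 -0.32820713]
[ 0.45848099 -0.18235357  0.        ]
shift [189.4 -93.    0. ] tool angle 80.97679041943175 want 80.96445557078692
```

In the tool's units: 189.5 mm is 0.1895, 188 mm is 0.188.

Request:
play_rows:
  commands:
    - [[0, 0, -0.012], 0]
    - [[0, 0, -0.028], 0]
    - [[0.01, -0.005, -0.038], 0]
    - [[0.03, -0.015, -0.038], 0]
    - [[0.055, -0.027, -0.038], 0]
    - [[0.083, -0.041, -0.038], 0]
    - [[0.112, -0.055, -0.038], 0]
    - [[0.14, -0.069, -0.038], 0]
    - [[0.163, -0.08, -0.038], 0]
    - [[0.18, -0.0885, -0.038], 0]
    - [[0.188, -0.0925, -0.038], 0]
    - [[0.1895, -0.093, -0.036], 0]
    - [[0.1895, -0.093, -0.03], 0]
    - [[0.1895, -0.093, -0.024], 0]
    - [[0.1895, -0.093, -0.019], 0]
    - [[0.1895, -0.093, -0.0165], 0]
    - [[0.1895, -0.093, -0.0155], 0]
    - [[0.1895, -0.093, -0.015], 0]
    - [[0.1895, -0.093, -0.015], 0]
    - [[0.1895, -0.093, -0.015], 0]

```text
t: 6.7
ee_pos: [0.4587, -0.1825, 0.0292]
tcp_rot: [[0.157, 0.988, 0.0], [0.988, -0.157, -0.0], [-0.0, 0.0, -1.0]]
ft_force: [0.2, -0.8, -0.9]
width: 0.357
grip_force: 30.0
```

```bash
python3 - <<'E'
from ov import *
c=cam("scene");s=arm.sense();print(s["ee_pos"],s["ft_force"],s["width"])
p=proj(c,[s["ee_pos"]])[0].astype(int);print(p)
x0,y0=max(p[0]-80,0),max(p[1]-60,0)
cv2.imwrite("pics/s1.png",cv2.resize(c["color"][y0:y0+110,x0:x0+150],None,fx=5,fy=5,interpolation=2))
E
```

```text
[ 0.45874165 -0.1824308   0.02929164] [-0.75076641  0.28490507 -1.36397203] 0.35769375781101936
[266 210]
```

View pics/s1.png

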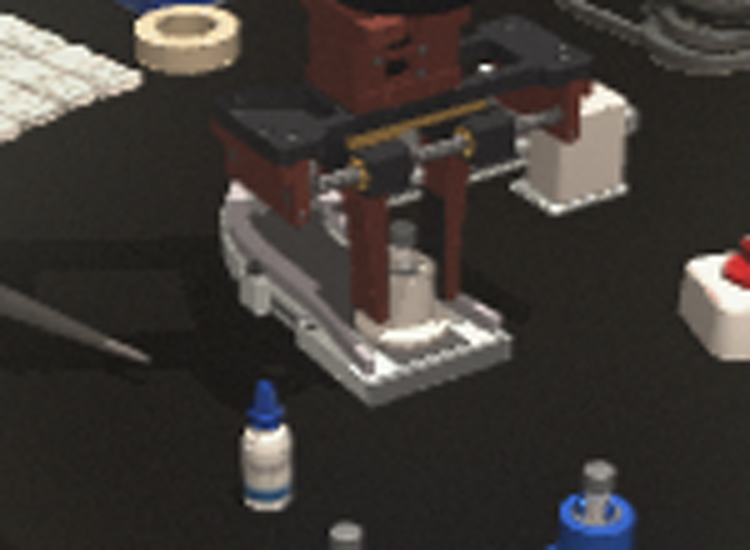

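The picture shows the carrier held upright between the mouth rails at (400,310), just above the floor. I'll lower it a touch and release.

In the tool's units: 0.8 mm is 0.0008, 0.4 mm is 0.0004.

Request:
play_rows:
  commands:
    - [[0, 0, 0.0004], 0]
    - [[0, 0, 0.0008], 0]
    - [[0, 0, 0.0008], 0]

```text
t: 7.0
ee_pos: [0.4586, -0.1823, 0.0285]
tcp_rot: [[0.157, 0.988, 0.0], [0.988, -0.157, -0.0], [-0.0, 0.0, -1.0]]
ft_force: [0.4, 0.2, -0.7]
width: 0.357
grip_force: 30.0
```

Request:
play_rows:
  commands:
    - [[0, 0, 0], 0]
    - [[0, 0, 0], 0]
    - [[0, 0, 0], 0]
    - [[0, 0, 0], 0]
    - [[0, 0, 0], 0]
  grip: 0.6

```text
t: 7.42
ee_pos: [0.4587, -0.1823, 0.0284]
tcp_rot: [[0.157, 0.988, 0.0], [0.988, -0.157, -0.0], [-0.0, 0.0, -1.0]]
ft_force: [-1.0, -0.2, -0.6]
width: 0.598
grip_force: 0.0
```

In the tool's units: -48 mm is -0.048, -44 mm is -0.044.

Request:
play_rows:
  commands:
    - [[-0.008, 0, 0], 0]
    - [[-0.02, 0, 0], 0]
    - [[-0.034, 0, 0], 0]
    - [[-0.044, 0, 0], 0]
    - [[-0.048, 0, 0], 0]
    - [[-0.048, 0, 0], 0]

```text
t: 7.92
ee_pos: [0.4511, -0.2312, 0.0284]
tcp_rot: [[0.159, 0.987, 0.0], [0.987, -0.159, -0.001], [-0.0, 0.001, -1.0]]
ft_force: [-0.2, -0.2, -0.4]
width: 0.599
grip_force: 0.0
```

Request:
play_rows:
  commands:
    - [[0, 0, 0], 0]
    - [[0, 0, 0], 0]
    - [[0, 0, 0], 0]
    - [[0, 0, 0], 0]
    - [[0, 0, 0], 0]
    - [[0, 0, 0], 0]
    - [[0, 0, 0], 0]
    - [[0, 0, 0], 0]
    - [[0, 0, 0], 0]
    - [[0, 0, 0], 0]
  grip: 0.0

```text
t: 8.75
ee_pos: [0.4511, -0.2296, 0.0284]
tcp_rot: [[0.157, 0.988, -0.0], [0.988, -0.157, -0.0], [-0.0, -0.0, -1.0]]
ft_force: [0.1, -0.5, -0.5]
width: 0.006
grip_force: 0.0
```

```bash
python3 - <<'E'
from ov import *
c=cam("scene");w=cam("wrist");s=arm.sense();print(s["t"],s["ee_pos"],s["ft_force"],s["width"])
a=cv2.resize(c["color"][150:260,186:336],None,fx=3,fy=3,interpolation=2)
b=cv2.resize(w["color"],(440,330),interpolation=2)
a=a[:330,80:440]
cv2.imwrite("pics/s2.png",np.hstack([a,b]))
E
```

```text
8.85 [ 0.45104583 -0.22966315  0.02838568] [-0.49501817 -0.89431767  0.02536402] 0.005906222681079664
```

View pics/s2.png

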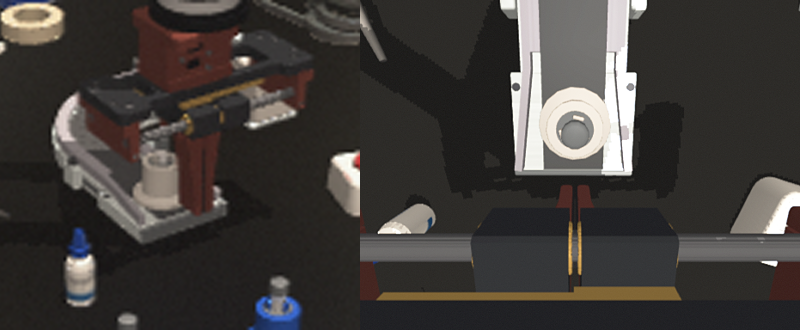

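The scene and wrist views show the carrier upright and centred in the mouth, with the closed fingers behind it. Starting the push at 3.5 mm per row.

In the tool's units: 54 mm is 0.054, 51 mm is 0.051.

Request:
play_rows:
  commands:
    - [[0.004, 0, 0], 0]
    - [[0.009, 0, 0], 0]
    - [[0.014, 0, 0], 0]
    - [[0.018, 0, 0], 0]
    - [[0.021, 0, 0], 0]
    - [[0.024, 0, 0], 0]
    - [[0.027, 0, 0], 0]
    - [[0.03, 0, 0], 0]
    - [[0.033, 0, 0], 0]
    - [[0.036, 0, 0], 0]
    - [[0.039, 0, 0], 0]
    - [[0.042, 0, 0], 0]
    - [[0.045, 0, 0], 0]
    - [[0.048, 0, 0], 0]
    - [[0.051, 0, 0], 0]
    - [[0.054, 0, 0], 0]

```text
t: 10.18
ee_pos: [0.4596, -0.1761, 0.0284]
tcp_rot: [[0.157, 0.988, -0.0], [0.988, -0.157, -0.0], [-0.0, -0.0, -1.0]]
ft_force: [0.0, -0.7, 1.6]
width: -0.0
grip_force: 0.1
```

```bash
cat > st.py <<'E'
from ov import *
pose=(.5448,-.1171,-.1577)
def tr(p):
    c,s=np.cos(pose[2]),np.sin(pose[2]);d=np.array(p[:2])-pose[:2];return np.array([c*d[0]+s*d[1],-s*d[0]+c*d[1]])*1000
def look(seg=True):
    w=cam("wrist");s=arm.sense();R=s["tcp_rot"];h=np.degrees(np.arctan2(R[1,0],R[0,0])-pose[2])
    print("t",round(s["t"],2),"tcp track",tr(s["ee_pos"]).round(1),"z",s["ee_pos"][2].round(4),"head",h.round(2),"F",s["ft_force"].round(1))
    return w,s,h
def cap(w):  # cap circle: track xy of cap top
    g=cv2.GaussianBlur(cv2.cvtColor(w["color"],cv2.COLOR_BGR2GRAY),(3,3),0)
    C=cv2.HoughCircles(g,cv2.HOUGH_GRADIENT,1.5,30,param1=80,param2=25,minRadius=15,maxRadius=50)
    return None if C is None else C[0][:5]
E
python3 - <<'E'
from st import *
w,s,h=look();cv2.imwrite("pics/w2raw.png",w["color"])
C=cap(w)
for x,y,r in (C if C is not None else []): print(x,y,r,tr(back(w,[x,y],.048)[0]).round(1),tr(back(w,[x,y],.019)[0]).round(1))
E
```

```text
t 10.23 tcp track [-75.1 -71.1] z 0.0284 head 90.01 F [-0.5  1.  -0.3]
251.25 185.25 42.449997 [-74.5 -38.8] [-74.4 -45.8]
255.75 222.75 42.449997 [-72.3 -58.1] [-71.7 -69.1]
258.75 150.75 47.4 [-71.  -22.1] [-70.2 -25.7]
212.25 219.75 22.65 [-94.  -56.5] [-97.8 -67.1]
276.75 249.75 29.25 [-61.4 -72.8] [-58.6 -86.8]
```

The flange circle puts the carrier at track y -45.8 against TCP -71.1, so the contact offset is about 25.5 mm. Next is the straight through the lips.

In the tool's units: 36 mm is 0.036, 33 mm is 0.033.

Request:
play_rows:
  commands:
    - [[0.003, 0, 0], 0]
    - [[0.006, 0, 0], 0]
    - [[0.009, 0, 0], 0]
    - [[0.012, 0, 0], 0]
    - [[0.015, 0, 0], 0]
    - [[0.018, 0, 0], 0]
    - [[0.021, 0, 0], 0]
    - [[0.024, 0, 0], 0]
    - [[0.027, 0, 0], 0]
    - [[0.03, 0, 0], 0]
    - [[0.033, 0, 0], 0]
    - [[0.036, 0, 0], 0]

```text
t: 11.23
ee_pos: [0.4652, -0.1405, 0.0284]
tcp_rot: [[0.157, 0.988, -0.0], [0.988, -0.157, -0.0], [-0.0, -0.0, -1.0]]
ft_force: [-0.3, -0.1, -0.6]
width: 0.006
grip_force: 0.1
```

In the tool's units: 20 mm is 0.02, 18 mm is 0.018.

Request:
play_rows:
  commands:
    - [[0.003, 0, 0], 0]
    - [[0.006, 0, 0], 0]
    - [[0.009, 0, 0], 0]
    - [[0.012, 0, 0], 0]
    - [[0.015, 0, 0], 0]
    - [[0.018, 0, 0], 0]
    - [[0.02, 0, 0], 0]

```text
t: 11.82
ee_pos: [0.4683, -0.1206, 0.0284]
tcp_rot: [[0.157, 0.988, -0.0], [0.988, -0.157, -0.0], [-0.0, -0.0, -1.0]]
ft_force: [0.1, -0.5, 0.0]
width: 0.005
grip_force: 0.1
```

```bash
cat >> st.py <<'E'
def car(s,d=15):
    a=np.pi/2*75
    if s<d: return np.array([-75,s]),90.
    if s<d+a:
        q=(s-d)/75; return np.array([-75*np.cos(q),d+75*np.sin(q)]),90-np.degrees(q)
    return np.array([s-d-a,d+75.]),0.
def rows(ss,tcp,h,off=25.7,d=15,lead=0):
    hr=np.radians(h);X=np.array([np.cos(hr),np.sin(hr)]);Y=np.array([np.sin(hr),-np.cos(hr)])
    o=[]
    for q in ss:
        p,a=car(q,d);a-=lead;ar=np.radians(a);g=p-off*np.array([np.cos(ar),np.sin(ar)])-tcp
        o.append([[round(float(g@X),1),round(float(g@Y),1),0],round(float(h-a),1)])
    print(o)
E
python3 - <<'E'
from st import *
w,s,h=look()
C=cap(w)
for x,y,r in (C if C is not None else []): print(x,y,r,tr(back(w,[x,y],.019)[0]).round(1))
t=tr(s["ee_pos"]);rows(t[1]+25.7+np.arange(3,61,3),t,h)
E
```

```text
t 11.87 tcp track [-75.  -15.3] z 0.0284 head 90.02 F [-0.5  0.4 -0.2]
249.75 197.25 30.900002 [-75.3   3. ]
249.75 116.25 49.050003 [-75.3  49.4]
266.25 81.75 49.050003 [-66.5  67.4]
320.25 60.75 34.2 [-38.1  77.8]
239.25 144.75 49.050003 [-81.3  33.8]
[[[3.0, 0.0, 0], 0.0], [[6.0, -0.4, 0], 1.1], [[9.0, -1.3, 0], 3.4], [[12.1, -2.1, 0], 5.7], [[15.2, -2.8, 0], 8.0], [[18.3, -3.3, 0], 10.2], [[21.5, -3.7, 0], 12.5], [[24.6, -4.0, 0], 14.8], [[27.8, -4.2, 0], 17.1], [[31.0, -4.2, 0], 19.4], [[34.1, -4.1, 0], 21.7], [[37.3, -3.9, 0], 24.0], [[40.5, -3.6, 0], 26.3], [[43.6, -3.1, 0], 28.6], [[46.7, -2.5, 0], 30.9], [[49.8, -1.8, 0], 33.2], [[52.9, -1.0, 0], 35.5], [[55.9, 0.0, 0], 37.7], [[58.9, 1.1, 0], 40.0], [[61.8, 2.3, 0], 42.3]]
```

In the tool's units: 31 mm is 0.031, 27.8 mm is 0.0278, 19.4 degrees is 0.2156.

Request:
play_rows:
  commands:
    - [[0.003, 0, 0], 0]
    - [[0.006, -0.0004, 0], 0.0122]
    - [[0.009, -0.0013, 0], 0.0378]
    - [[0.0121, -0.0021, 0], 0.0633]
    - [[0.0152, -0.0028, 0], 0.0889]
    - [[0.0183, -0.0033, 0], 0.1133]
    - [[0.0215, -0.0037, 0], 0.1389]
    - [[0.0246, -0.004, 0], 0.1644]
    - [[0.0278, -0.0042, 0], 0.19]
    - [[0.031, -0.0042, 0], 0.2156]

```text
t: 12.7
ee_pos: [0.469, -0.0895, 0.0284]
tcp_rot: [[0.478, 0.878, -0.0], [0.878, -0.478, -0.0], [-0.0, -0.0, -1.0]]
ft_force: [0.5, -0.7, -0.1]
width: 0.006
grip_force: 0.1
```

```bash
python3 - <<'E'
from st import *
w,s,h=look();cv2.imwrite("pics/w3.png",w["color"])
C=cap(w)
for x,y,r in (C if C is not None else []): print(x,y,r,tr(back(w,[x,y],.048)[0]).round(1),tr(back(w,[x,y],.019)[0]).round(1))
t=tr(s["ee_pos"]);
# current s on arc from heading
s0=15+np.radians(90-h)*75
print(s0,car(s0)); rows(s0+np.arange(3,46,3),t,h)
E
```

```text
t 12.75 tcp track [-79.3  15.8] z 0.0284 head 70.36 F [-0.3  0.9  0.2]
245.25 183.75 40.800003 [-70.1  47.6] [-72.8  41.3]
240.75 150.75 49.050003 [-66.8  63.3] [-68.8  60.2]
257.25 107.25 49.050003 [-52.9  79.3] [-52.1  79.6]
293.25 257.25 47.4 [-60.    2.6] [-60.6 -12.9]
317.25 200.25 40.65 [-39.7  27.9] [-36.1  17.6]
40.71075989575443 (array([-70.63603512,  40.21012777]), np.float64(70.35842626532073))
[[[3.2, -1.1, 0], 2.3], [[6.3, -1.9, 0], 4.6], [[9.4, -2.6, 0], 6.9], [[12.5, -3.2, 0], 9.2], [[15.6, -3.7, 0], 11.5], [[18.8, -4.1, 0], 13.8], [[22.0, -4.3, 0], 16.0], [[25.1, -4.4, 0], 18.3], [[28.3, -4.3, 0], 20.6], [[31.5, -4.2, 0], 22.9], [[34.6, -3.9, 0], 25.2], [[37.8, -3.5, 0], 27.5], [[40.9, -3.0, 0], 29.8], [[44.0, -2.3, 0], 32.1], [[47.1, -1.5, 0], 34.4]]
```

View pics/w3.png

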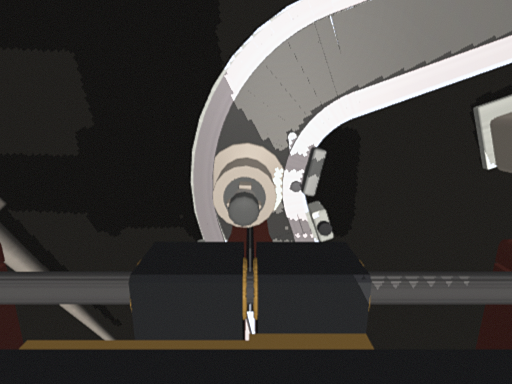

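The wrist picture shows the carrier at (245,184) in the bend, against the outer rail, with the pawl just ahead at (292,160). Continuing.

In the tool's units: 15.6 mm is 0.0156, 12.5 mm is 0.0125, 2.3 degrees is 0.0256.

Request:
play_rows:
  commands:
    - [[0.0032, -0.0011, 0], 0.0256]
    - [[0.0063, -0.0019, 0], 0.0511]
    - [[0.0094, -0.0026, 0], 0.0767]
    - [[0.0125, -0.0032, 0], 0.1022]
    - [[0.0156, -0.0037, 0], 0.1278]

```text
t: 13.17
ee_pos: [0.4732, -0.0742, 0.0284]
tcp_rot: [[0.643, 0.766, -0.0], [0.766, -0.643, -0.0], [-0.0, 0.0, -1.0]]
ft_force: [0.1, 0.4, 0.7]
width: 0.003
grip_force: 0.2
```

```bash
cat > n.py <<'E'
from st import *
import sys
w,s,h=look();C=cap(w)
for x,y,r in (C if C is not None else []):
    if 37<r<44: print(x,y,r,"flange",tr(back(w,[x,y],.019)[0]).round(1))
t=tr(s["ee_pos"]);s0=15+np.radians(90-h)*75
print(s0,car(s0)); rows(s0+np.arange(2.5,float(sys.argv[1]),2.5),t,h)
E
python3 n.py 33
```

```text
t 13.22 tcp track [-77.3  31.6] z 0.0284 head 58.91 F [0.  0.5 0.2]
55.693070873492445 (array([-64.22867338,  53.72566999]), np.float64(58.912783780295264))
[[[2.6, -1.0, 0], 1.9], [[5.1, -1.8, 0], 3.8], [[7.7, -2.4, 0], 5.7], [[10.2, -3.0, 0], 7.6], [[12.8, -3.4, 0], 9.5], [[15.5, -3.8, 0], 11.5], [[18.1, -4.1, 0], 13.4], [[20.7, -4.3, 0], 15.3], [[23.4, -4.5, 0], 17.2], [[26.0, -4.5, 0], 19.1], [[28.6, -4.4, 0], 21.0], [[31.3, -4.3, 0], 22.9], [[33.9, -4.1, 0], 24.8]]
```

In the tool's units: 12.8 mm is 0.0128, 10.2 mm is 0.0102, 9.5 degrees is 0.1056.

Request:
play_rows:
  commands:
    - [[0.0026, -0.001, 0], 0.0211]
    - [[0.0051, -0.0018, 0], 0.0422]
    - [[0.0077, -0.0024, 0], 0.0633]
    - [[0.0102, -0.003, 0], 0.0844]
    - [[0.0128, -0.0034, 0], 0.1056]

```text
t: 13.63
ee_pos: [0.4782, -0.0624, 0.0283]
tcp_rot: [[0.759, 0.651, -0.001], [0.651, -0.759, -0.0], [-0.001, -0.001, -1.0]]
ft_force: [-0.6, -0.6, 0.9]
width: 0.005
grip_force: 1.0
```

```bash
python3 n.py 33
```

```text
t 13.68 tcp track [-74.   43.9] z 0.0284 head 49.51 F [ 0.3  1.1 -0.5]
68.00702475664184 (array([-57.03522142,  63.70301344]), np.float64(49.505615958652704))
[[[2.8, -0.8, 0], 1.9], [[5.4, -1.5, 0], 3.8], [[7.9, -2.1, 0], 5.7], [[10.5, -2.7, 0], 7.6], [[13.1, -3.2, 0], 9.5], [[15.7, -3.6, 0], 11.5], [[18.4, -3.9, 0], 13.4], [[21.0, -4.1, 0], 15.3], [[23.6, -4.2, 0], 17.2], [[26.3, -4.2, 0], 19.1], [[28.9, -4.2, 0], 21.0], [[31.6, -4.0, 0], 22.9], [[34.2, -3.8, 0], 24.8]]
```

In the tool's units: 18.4 mm is 0.0184, 15.7 mm is 0.0157, 13.4 degrees is 0.1489.

Request:
play_rows:
  commands:
    - [[0.0028, -0.0008, 0], 0.0211]
    - [[0.0054, -0.0015, 0], 0.0422]
    - [[0.0079, -0.0021, 0], 0.0633]
    - [[0.0105, -0.0027, 0], 0.0844]
    - [[0.0131, -0.0032, 0], 0.1056]
    - [[0.0157, -0.0036, 0], 0.1278]
    - [[0.0184, -0.0039, 0], 0.1489]

```text
t: 14.27
ee_pos: [0.4899, -0.0475, 0.0283]
tcp_rot: [[0.889, 0.457, -0.001], [0.457, -0.889, -0.0], [-0.001, -0.0, -1.0]]
ft_force: [-0.4, -1.1, 0.4]
width: 0.008
grip_force: 0.7
```

```bash
python3 n.py 45; python3 - <<'E'
from st import *
w=cam("wrist");cv2.imwrite("pics/w4.png",w["color"])
E
```

```text
t 14.32 tcp track [-64.6  60.5] z 0.0284 head 36.12 F [ 0.7 -0.5 -0.4]
299.25 198.75 42.449997 flange [-33.4  46.6]
85.52230763416127 (array([-44.21608521,  75.58001163]), np.float64(36.124925480524446))
[[[2.2, -1.0, 0], 1.9], [[4.7, -1.7, 0], 3.8], [[7.3, -2.4, 0], 5.7], [[9.9, -2.9, 0], 7.6], [[12.5, -3.4, 0], 9.5], [[15.1, -3.8, 0], 11.5], [[17.7, -4.1, 0], 13.4], [[20.4, -4.3, 0], 15.3], [[23.0, -4.4, 0], 17.2], [[25.6, -4.5, 0], 19.1], [[28.3, -4.4, 0], 21.0], [[30.9, -4.3, 0], 22.9], [[33.5, -4.1, 0], 24.8], [[36.2, -3.7, 0], 26.7], [[38.8, -3.3, 0], 28.6], [[41.4, -2.8, 0], 30.6], [[44.0, -2.3, 0], 32.5]]
```

View pics/w4.png

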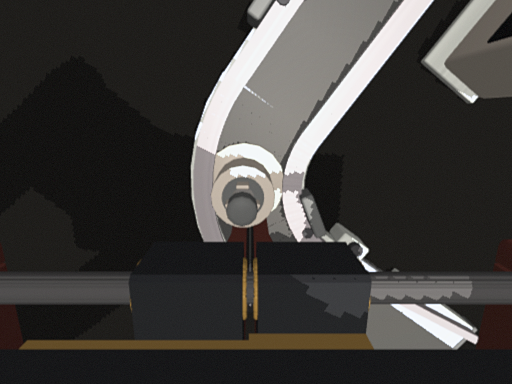

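The picture shows the carrier at (245,185), now past the pawl and still central. Finishing the arc.

In the tool's units: 25.6 mm is 0.0256, 23 mm is 0.023, 19.1 degrees is 0.2122.

Request:
play_rows:
  commands:
    - [[0.0022, -0.001, 0], 0.0211]
    - [[0.0047, -0.0017, 0], 0.0422]
    - [[0.0073, -0.0024, 0], 0.0633]
    - [[0.0099, -0.0029, 0], 0.0844]
    - [[0.0125, -0.0034, 0], 0.1056]
    - [[0.0151, -0.0038, 0], 0.1278]
    - [[0.0177, -0.0041, 0], 0.1489]
    - [[0.0204, -0.0043, 0], 0.17]
    - [[0.023, -0.0044, 0], 0.1911]
    - [[0.0256, -0.0045, 0], 0.2122]

```text
t: 15.2
ee_pos: [0.5109, -0.0317, 0.0283]
tcp_rot: [[0.99, 0.141, -0.0], [0.141, -0.99, -0.0], [-0.0, 0.0, -1.0]]
ft_force: [-0.2, 0.5, -0.1]
width: 0.004
grip_force: 0.2
```

```bash
python3 n.py 53
```

```text
t 15.25 tcp track [-46.3  79.2] z 0.0284 head 17.04 F [0.4 0.3 0.1]
291.75 245.25 40.800003 flange [-50.4  50.1]
443.25 311.25 40.800003 flange [-65.5 -59.9]
110.49791955502818 (array([-21.98415632,  86.70562649]), np.float64(17.04496342956044))
[[[2.2, -0.9, 0], 1.9], [[4.8, -1.6, 0], 3.8], [[7.3, -2.3, 0], 5.7], [[9.9, -2.8, 0], 7.6], [[12.5, -3.3, 0], 9.5], [[15.1, -3.7, 0], 11.5], [[17.8, -4.0, 0], 13.4], [[20.4, -4.2, 0], 15.3], [[23.0, -4.3, 0], 17.0], [[25.4, -3.5, 0], 17.0], [[27.8, -2.8, 0], 17.0], [[30.2, -2.1, 0], 17.0], [[32.6, -1.3, 0], 17.0], [[35.0, -0.6, 0], 17.0], [[37.4, 0.1, 0], 17.0], [[39.8, 0.9, 0], 17.0], [[42.1, 1.6, 0], 17.0], [[44.5, 2.3, 0], 17.0], [[46.9, 3.1, 0], 17.0], [[49.3, 3.8, 0], 17.0], [[51.7, 4.5, 0], 17.0]]
```

In the tool's units: 39.8 mm is 0.0398, 37.4 mm is 0.0374, 15.3 degrees is 0.17.

Request:
play_rows:
  commands:
    - [[0.0022, -0.0009, 0], 0.0211]
    - [[0.0048, -0.0016, 0], 0.0422]
    - [[0.0073, -0.0023, 0], 0.0633]
    - [[0.0099, -0.0028, 0], 0.0844]
    - [[0.0125, -0.0033, 0], 0.1056]
    - [[0.0151, -0.0037, 0], 0.1278]
    - [[0.0178, -0.004, 0], 0.1489]
    - [[0.0204, -0.0042, 0], 0.17]
    - [[0.023, -0.0043, 0], 0.1889]
    - [[0.0254, -0.0035, 0], 0.1889]
    - [[0.0278, -0.0028, 0], 0.1889]
    - [[0.0302, -0.0021, 0], 0.1889]
    - [[0.0326, -0.0013, 0], 0.1889]
    - [[0.035, -0.0006, 0], 0.1889]
    - [[0.0374, 0.0001, 0], 0.1889]
    - [[0.0398, 0.0009, 0], 0.1889]

```text
t: 16.58
ee_pos: [0.5507, -0.027, 0.0283]
tcp_rot: [[0.988, -0.155, -0.0], [-0.155, -0.988, -0.0], [-0.0, 0.0, -1.0]]
ft_force: [0.1, 0.2, 0.1]
width: 0.003
grip_force: 0.1
```

```bash
python3 - <<'E'
from st import *
w,s,h=look();cv2.imwrite("pics/w5.png",w["color"])
C=cap(w)
for x,y,r in C: print(x,y,r,tr(back(w,[x,y],.019)[0]).round(1))
for x in(45,50,55,60,65): print(x,proj(w,tow(np.array([[x/1000,.09,.02]]),*pose)))
E
```

```text
t 16.63 tcp track [-7.6 89.9] z 0.0284 head 0.12 F [-1.3  0.8  0.9]
243.75 197.25 20.55 [10.7 92.6]
239.25 159.75 47.4 [33.  95.1]
435.75 300.75 49.050003 [-58.7 -31.5]
234.75 101.25 49.050003 [65.  97.3]
405.75 306.75 44.1 [-63.2 -12.7]
45 [[248.16684745 138.60436434]]
50 [[248.17172241 129.47634358]]
55 [[248.17667078 120.2108545 ]]
60 [[248.18169424 110.80476811]]
65 [[248.18679451 101.25485975]]
```

View pics/w5.png

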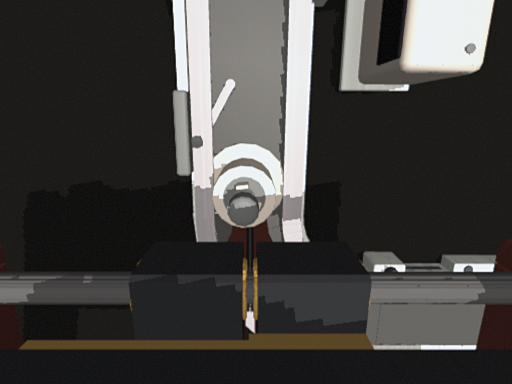

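The picture shows the carrier at (245,187), the catch tip ahead at (231,84) (track x ≈ 74) and the rails clear. Home should be near carrier x ≈ 98 (TCP ≈ 72).

In the tool's units: 30 mm is 0.03, 2.5 mm is 0.0025.

Request:
play_rows:
  commands:
    - [[0.0025, 0, 0], 0]
    - [[0.005, 0, 0], 0]
    - [[0.0075, 0, 0], 0]
    - [[0.01, 0, 0], 0]
    - [[0.0125, 0, 0], 0]
    - [[0.015, 0, 0], 0]
    - [[0.0175, 0, 0], 0]
    - [[0.02, 0, 0], 0]
    - [[0.0225, 0, 0], 0]
    - [[0.025, 0, 0], 0]
    - [[0.0275, 0, 0], 0]
    - [[0.03, 0, 0], 0]

```text
t: 17.63
ee_pos: [0.5788, -0.0315, 0.028]
tcp_rot: [[0.988, -0.155, -0.003], [-0.155, -0.988, 0.0], [-0.003, 0.0, -1.0]]
ft_force: [-3.8, -0.6, 2.6]
width: 0.008
grip_force: 2.0
```

In the tool's units: 20 mm is 0.02, 18 mm is 0.018.

Request:
play_rows:
  commands:
    - [[0.002, 0, 0], 0]
    - [[0.004, 0, 0], 0]
    - [[0.006, 0, 0], 0]
    - [[0.008, 0, 0], 0]
    - [[0.01, 0, 0], 0]
    - [[0.012, 0, 0], 0]
    - [[0.014, 0, 0], 0]
    - [[0.016, 0, 0], 0]
    - [[0.018, 0, 0], 0]
    - [[0.02, 0, 0], 0]

```text
t: 18.47
ee_pos: [0.6004, -0.0348, 0.0284]
tcp_rot: [[0.988, -0.155, 0.001], [-0.155, -0.988, -0.0], [0.001, 0.0, -1.0]]
ft_force: [-1.6, -0.5, 0.4]
width: 0.005
grip_force: 0.8
```

```bash
python3 - <<'E'
from st import *
look()
E
```

```text
t 18.52 tcp track [42.5 90.1] z 0.0285 head 0.11 F [-0.  -0.6 -0.6]
```

In the tool's units: 12 mm is 0.012, 1.5 mm is 0.0015.

Request:
play_rows:
  commands:
    - [[0.0015, 0, 0], 0]
    - [[0.003, 0, 0], 0]
    - [[0.0045, 0, 0], 0]
    - [[0.006, 0, 0], 0]
    - [[0.0075, 0, 0], 0]
    - [[0.009, 0, 0], 0]
    - [[0.0105, 0, 0], 0]
    - [[0.012, 0, 0], 0]

```text
t: 19.18
ee_pos: [0.6121, -0.0366, 0.0284]
tcp_rot: [[0.988, -0.155, 0.0], [-0.155, -0.988, -0.0], [0.0, 0.0, -1.0]]
ft_force: [-1.5, -1.2, -0.6]
width: 0.002
grip_force: 0.5
```

In the tool's units: 6 mm is 0.006, 5 mm is 0.005.

Request:
play_rows:
  commands:
    - [[0.001, 0, 0], 0]
    - [[0.002, 0, 0], 0]
    - [[0.003, 0, 0], 0]
    - [[0.004, 0, 0], 0]
    - [[0.005, 0, 0], 0]
    - [[0.006, 0, 0], 0]

```text
t: 19.68
ee_pos: [0.6179, -0.0375, 0.0284]
tcp_rot: [[0.988, -0.155, 0.0], [-0.155, -0.988, -0.0], [0.0, 0.0, -1.0]]
ft_force: [-0.3, -0.5, -0.9]
width: 0.003
grip_force: 0.2
```

```bash
python3 - <<'E'
from st import *
w,s,h=look();cv2.imwrite("pics/w6.png",w["color"])
E
```

```text
t 19.73 tcp track [60.  90.1] z 0.0285 head 0.11 F [-0.7  0.1 -0. ]
```

View pics/w6.png

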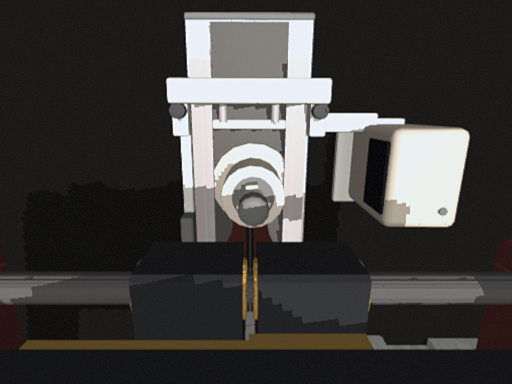

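That was picture 12, so I've gone over the limit of 10 and won't view any more. It shows the flange front at row ~145 and the seat pad at row ~128, leaving about 9 mm to go. From here I'll work by force and numbers.

In the tool's units: 6 mm is 0.006, 5 mm is 0.005.

Request:
play_rows:
  commands:
    - [[0.001, 0, 0], 0]
    - [[0.002, 0, 0], 0]
    - [[0.003, 0, 0], 0]
    - [[0.004, 0, 0], 0]
    - [[0.005, 0, 0], 0]
    - [[0.006, 0, 0], 0]
    - [[0.006, 0, 0], 0]

```text
t: 20.32
ee_pos: [0.6241, -0.0385, 0.0284]
tcp_rot: [[0.988, -0.155, 0.001], [-0.155, -0.988, -0.0], [0.001, 0.0, -1.0]]
ft_force: [-0.0, 0.3, 0.2]
width: 0.006
grip_force: 0.0
```

In the tool's units: 2 mm is 0.002, 1.5 mm is 0.0015.

Request:
play_rows:
  commands:
    - [[0.0005, 0, 0], 0]
    - [[0.001, 0, 0], 0]
    - [[0.0015, 0, 0], 0]
    - [[0.002, 0, 0], 0]
    - [[0.002, 0, 0], 0]

```text
t: 20.73
ee_pos: [0.6257, -0.0388, 0.0284]
tcp_rot: [[0.988, -0.155, 0.0], [-0.155, -0.988, -0.0], [0.0, 0.0, -1.0]]
ft_force: [-0.3, 0.1, 1.1]
width: -0.002
grip_force: 0.0
```

In the tool's units: 1.5 mm is 0.0015, 1 mm is 0.001.

Request:
play_rows:
  commands:
    - [[0.0005, 0, 0], 0]
    - [[0.001, 0, 0], 0]
    - [[0.0015, 0, 0], 0]
    - [[0.0015, 0, 0], 0]

```text
t: 21.07
ee_pos: [0.6268, -0.0389, 0.0283]
tcp_rot: [[0.988, -0.155, -0.001], [-0.155, -0.988, -0.0], [-0.001, 0.0, -1.0]]
ft_force: [1.2, -0.3, 1.6]
width: 0.005
grip_force: 0.3
```

In the tool's units: 1 mm is 0.001, 0.5 mm is 0.0005.

Request:
play_rows:
  commands:
    - [[0.0005, 0, 0], 0]
    - [[0.001, 0, 0], 0]
    - [[0.001, 0, 0], 0]
    - [[0.001, 0, 0], 0]

```text
t: 21.4
ee_pos: [0.6271, -0.039, 0.0282]
tcp_rot: [[0.988, -0.155, -0.002], [-0.155, -0.988, 0.0], [-0.002, 0.0, -1.0]]
ft_force: [-3.6, 0.1, 1.2]
width: 0.003
grip_force: 1.8
```

In the tool's units: 1 mm is 0.001, 0.5 mm is 0.0005.

Request:
play_rows:
  commands:
    - [[0.0005, 0, 0], 0]
    - [[0.001, 0, 0], 0]
    - [[0.001, 0, 0], 0]
    - [[0.001, 0, 0], 0]

```text
t: 21.73
ee_pos: [0.6289, -0.0392, 0.0283]
tcp_rot: [[0.988, -0.155, -0.0], [-0.155, -0.988, 0.0], [-0.0, -0.0, -1.0]]
ft_force: [-3.6, -0.2, 1.2]
width: 0.004
grip_force: 1.8
```

Request:
play_rows:
  commands:
    - [[0.0005, 0, 0], 0]
    - [[0.001, 0, 0], 0]
    - [[0.001, 0, 0], 0]
    - [[0.001, 0, 0], 0]

```text
t: 22.07
ee_pos: [0.6291, -0.0392, 0.0282]
tcp_rot: [[0.988, -0.155, -0.002], [-0.155, -0.988, 0.0], [-0.002, 0.0, -1.0]]
ft_force: [-5.4, 0.6, 2.5]
width: 0.006
grip_force: 2.7
```

In the tool's units: 1 mm is 0.001, 0.5 mm is 0.0005.

Request:
play_rows:
  commands:
    - [[0.0005, 0, 0], 0]
    - [[0.001, 0, 0], 0]
    - [[0.001, 0, 0], 0]
    - [[0.001, 0, 0], 0]

```text
t: 22.4
ee_pos: [0.6296, -0.0393, 0.0281]
tcp_rot: [[0.988, -0.155, -0.003], [-0.155, -0.988, 0.0], [-0.003, 0.0, -1.0]]
ft_force: [-6.5, 1.3, 3.2]
width: 0.001
grip_force: 3.2
```

Request:
play_rows:
  commands:
    - [[0.0005, 0, 0], 0]
    - [[0.0005, 0, 0], 0]
    - [[0.0005, 0, 0], 0]

```text
t: 22.65
ee_pos: [0.6299, -0.0394, 0.0281]
tcp_rot: [[0.988, -0.155, -0.003], [-0.155, -0.988, 0.0], [-0.003, 0.0, -1.0]]
ft_force: [-6.0, 1.1, 4.1]
width: 0.005
grip_force: 3.4
```

In the tool's units: 0.5 mm is 0.0005.

Request:
play_rows:
  commands:
    - [[0.0005, 0, 0], 0]
    - [[0.0005, 0, 0], 0]
    - [[0.0005, 0, 0], 0]

```text
t: 22.9
ee_pos: [0.6302, -0.0394, 0.028]
tcp_rot: [[0.988, -0.155, -0.003], [-0.155, -0.988, 0.0], [-0.003, 0.0, -1.0]]
ft_force: [-7.0, 0.6, 3.7]
width: 0.004
grip_force: 3.5
```

Request:
play_rows:
  commands:
    - [[0.0005, 0, 0], 0]
    - [[0.0005, 0, 0], 0]
    - [[0.0005, 0, 0], 0]

```text
t: 23.15
ee_pos: [0.6305, -0.0395, 0.028]
tcp_rot: [[0.988, -0.155, -0.004], [-0.155, -0.988, 0.0], [-0.004, 0.0, -1.0]]
ft_force: [-7.7, 0.5, 3.5]
width: 0.006
grip_force: 3.7
```

In the tool's units: 0.5 mm is 0.0005.

Request:
play_rows:
  commands:
    - [[0.0005, 0, 0], 0]
    - [[0.0005, 0, 0], 0]
    - [[0.0005, 0, 0], 0]

```text
t: 23.4
ee_pos: [0.6309, -0.0395, 0.028]
tcp_rot: [[0.988, -0.155, -0.004], [-0.155, -0.988, 0.001], [-0.004, 0.0, -1.0]]
ft_force: [-7.9, 1.6, 2.7]
width: 0.007
grip_force: 3.8
```

In the tool's units: 0.5 mm is 0.0005.

Request:
play_rows:
  commands:
    - [[0.0005, 0, 0], 0]
    - [[0.0005, 0, 0], 0]
    - [[0.0005, 0, 0], 0]

```text
t: 23.65
ee_pos: [0.6312, -0.0396, 0.0279]
tcp_rot: [[0.988, -0.155, -0.004], [-0.155, -0.988, 0.001], [-0.004, 0.0, -1.0]]
ft_force: [-7.7, 0.3, 4.2]
width: 0.009
grip_force: 4.0
```

```bash
cat > cc.py <<'E'
from st import *
import sys
# left-rail strip where the catch body shows: compare dark/bright profile numerically
w,s,h=look();n=sys.argv[1];np.save(n,w["color"])
C=cap(w)
for x,y,r in C:
    if abs(x-250)<15 and 36<r<45: print(x,y,r,tr(back(w,[x,y],.019)[0]).round(1))
g=cv2.cvtColor(w["color"],cv2.COLOR_BGR2GRAY)
for v in range(192,240,4): print(v,g[v,204:240:2])
E
python3 cc.py c1.npy
```

```text
t 23.7 tcp track [73.2 90.1] z 0.028 head 0.11 F [-7.5  1.3  3.3]
263.25 234.75 39.15 [68.6 81. ]
192 [140 137 135 138 138 115 167 164 159 236 240 240 240 241 223 154 156  99]
196 [140 136 136 139 137 108 165 164 141 171 168 170 168 173 102  90  91  88]
200 [138 135 136 137 138  89 147 165 162 171 168 170 171 174  97  92  91  93]
204 [137 134 134 138 139 105  57 112 165 162 172 171 172 173 132  88  95  85]
208 [135 135 134 137 139 106  61  62  77 132 170 171 168 171 173 124 143  90]
212 [137 135 133 138 137 106  62  63  64  64  70 169 169 170 169 173 159  73]
216 [137 137 132 135 137 120  60  63  63  63  63  61 160 172 170 169 173 124]
220 [134 135 133 136 138 121  60  64  62  64  64  62  61  83 144 174 170 171]
224 [133 138 130 136 136 139  60  65  64  63  63  61 103 138 108  24  75 155]
228 [132 138 133 137 136 137  59  63  62  61  60  92 138 137  64  31  36  34]
232 [134 139 134 135 137 137  62  63  62  60 103 136 134 141  39  33  32  35]
236 [133 138 134 135 137 137  64  61  59 124 135 134 140  47  33  34  33  33]
```

The pixel strip shows a bright diagonal arm from (222,236) to (230,223), touching the rear of the flange, so the catch has sprung back to its free pose. I'll ease back and verify.

In the tool's units: -15 mm is -0.015, -13 mm is -0.013.

Request:
play_rows:
  commands:
    - [[-0.002, 0, 0], 0]
    - [[-0.004, 0, 0], 0]
    - [[-0.007, 0, 0], 0]
    - [[-0.01, 0, 0], 0]
    - [[-0.013, 0, 0], 0]
    - [[-0.015, 0, 0], 0]
    - [[-0.015, 0, 0], 0]

```text
t: 24.28
ee_pos: [0.6186, -0.0376, 0.0285]
tcp_rot: [[0.988, -0.155, 0.0], [-0.155, -0.988, -0.0], [0.0, 0.0, -1.0]]
ft_force: [-0.0, -0.4, -1.0]
width: 0.008
grip_force: 0.0
```

```bash
python3 - <<'E'
from st import *
w,s,h=look();np.save("c2.npy",w["color"])
g0=cv2.cvtColor(np.load("c1.npy"),cv2.COLOR_BGR2GRAY);g=cv2.cvtColor(w["color"],cv2.COLOR_BGR2GRAY)
for x in(95,96,97,98,99,100): print(x,proj(w,tow(np.array([[x/1000-.024,.09,.019],[x/1000,.09,.019],[x/1000+.024,.09,.019]]),*pose)).round(1)[:,1])
C=cap(w);print(C)
for v in range(148,216,4): print(v,g[v,206:250:2])
print("front edge",[ (v,int(g[v,250])) for v in range(80,130,2)])
E
```

```text
t 24.33 tcp track [60.7 90.1] z 0.0285 head 0.11 F [-0.1  0.1  0.5]
95 [210.8 171.2 128.9]
96 [209.2 169.5 127. ]
97 [207.6 167.8 125.2]
98 [206.  166.1 123.4]
99 [204.4 164.4 121.5]
100 [202.8 162.7 119.7]
[[237.75     153.75      47.4     ]
 [228.75     225.75      49.050003]
 [261.75      66.75      49.050003]
 [233.25     122.25      45.75    ]
 [239.25     195.75      44.1     ]]
148 [224 228 230 222  98 228 240 238 239 224 222 176 179 129  89  99 225 245
 244 241 241 240]
152 [224 228 228 230 232 239 238 240 221 183 175 169  96 180 243 241 239 239
 239 239 239 239]
156 [223 227 227 228 232 240 223 221 170 174 142 218 242 239 239 239 239 240
 240 242 235 214]
160 [223 227 228 231 161 223 178 168 171 156 233 241 239 239 239 240 243 195
 159 161 162 134]
164 [222 226 227 227 237 190 167 167 156 240 239 239 240 239 242 188 157 162
 101  88 205 239]
168 [224 226 228 225 236 225 165 164 231 240 239 239 240 242 167 159 108  91
  90  92  94 100]
172 [222 225 226 229 158 163 164 165 239 239 239 239 242 192 134  90  92  93
  96  62  49  51]
176 [222 224 225 229 141 166 165 182 241 239 24
[... 503 characters left out ...]
1
 124 135 142 145]
200 [136 135 138 138  94  61  64  65  66  65  66  58  90 148 171 170 171 170
 170 150  97 126]
204 [136 134 137 139 107  63  64  65  64  65  61 124 135 136 137 104 154 173
 174 173 170 171]
208 [137 134 137 137 104  62  63  63  64  61 111 136 135 137 134  71  63  63
  61  59  66 104]
212 [136 133 137 138 106  60  64  64  61 124 135 135 138 109  61  64  66  64
  63  65  64  63]
front edge [(80, 233), (82, 240), (84, 240), (86, 239), (88, 239), (90, 239), (92, 239), (94, 239), (96, 239), (98, 239), (100, 239), (102, 242), (104, 185), (106, 68), (108, 105), (110, 130), (112, 128), (114, 124), (116, 196), (118, 241), (120, 239), (122, 239), (124, 230), (126, 208), (128, 240)]
```

With the hand 12 mm clear, the catch tip at (234,203) sits directly against the flange rear (row ~202). The carrier rests at track x ≈ 97, having settled only about 2 mm from the pressed position, so it is latched. Withdrawing upward.

In the tool's units: -105 mm is -0.105, -98 mm is -0.098.

Request:
play_rows:
  commands:
    - [[-0.006, 0, -0.005], 0]
    - [[-0.012, 0, -0.015], 0]
    - [[-0.016, 0, -0.03], 0]
    - [[-0.02, 0, -0.048], 0]
    - [[-0.02, 0, -0.066], 0]
    - [[-0.02, 0, -0.084], 0]
    - [[-0.02, 0, -0.098], 0]
    - [[-0.02, 0, -0.105], 0]
    - [[-0.02, 0, -0.105], 0]
    - [[-0.02, 0, -0.105], 0]

```text
t: 25.17
ee_pos: [0.5988, -0.0345, 0.1337]
tcp_rot: [[0.988, -0.155, 0.001], [-0.155, -0.988, -0.0], [0.001, 0.0, -1.0]]
ft_force: [-0.8, -0.3, -0.1]
width: 0.008
grip_force: 0.0
```

```bash
python3 - <<'E'
from st import *
w,s,h=look()
g=cv2.cvtColor(w["color"],cv2.COLOR_BGR2GRAY)
x=97;q=proj(w,tow(np.array([[x/1000-.024,.09,.019],[x/1000-.024,.10,.019]]),*pose));print(q.round(1))
v0=int(q[0,1]);
for v in range(v0-10,v0+12,2): print(v,g[v,220:256:2])
E
```

```text
t 25.22 tcp track [39.8 90. ] z 0.133 head 0.11 F [ 0.1  0.2 -0.7]
[[248.8 151.8]
 [237.9 151.8]]
141 [230 229 231 238 111  91 244 217 169 145 226 242 241 240 241 241 241 240]
143 [230 229 231 239 113 114 143 243 222 214 209 186 232 240 240 240 240 240]
145 [228 227 231 237 112 120 117 115 233 242 239 238 237 214 227 229 226 227]
147 [229 229 230 237 111 119 119 118  81 205 239 239 238 238 237 237 238 237]
149 [228 229 230 236 115 120 120  96 203 232 223 190 227 243 239 239 240 241]
151 [228 228 230 235 117 117 118  83 240 234 241 115 115 130 194 194 169 151]
153 [229 228 230 236 117 116 114 200 234 240 163 116 119 117 115 117 117 119]
155 [228 229 229 236 116 115 135 232 232 221 112 119 119 118 119 117 119 119]
157 [227 229 229 236 115 108 205 229 235 132 117 119 118 118 118 119 120 120]
159 [228 227 229 236 112 135 231 232 197 113 119 117 118 119 119 119 118 120]
161 [226 227 229 236  91 226 230 235 127 115 117 117 115 117 118 117 117 118]
```

The flange rear is at row ~151, where x = 97 predicts 151.8, and the catch tip at (240,149) still touches it. The carrier is held steady, so I'm handing in.

```bash
python3 -c "
from station import arm
print(arm.hand_in())"
```

```text
the job is handed in; nothing more can be done
None
```

The carrier is in the reading station with the catch dropped behind it, the hand is withdrawn, and the job was handed in at about 25 s with no verdict returned; wrist force readings, taken only at the end of each move, stayed below about 9 N, and I viewed 12 pictures against the limit of 10.

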